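# Free a bag pattern from its spring finger

## Robot

A 6-joint arm with a two-finger parallel gripper is mounted at the origin on the work surface. World frame = base frame: x ahead of the robot, y to its left, z up, the work surface at z = 0. Lengths are in m, angles in rad, forces in N, time in s.
With the tool pointing down it reaches from about 0.25 to 0.775 m from the base axis. Payload 4 kg.
Tool frame: the origin (TCP) lies midway between the tips of the shut fingers; the grasp point (between the pads) lies 19 mm behind it; z points along the fingers, y is the direction in which the jaws open and shut (so a half turn about z gives the same grasp; the last joint's range is limited). The gripper opens to 94 mm and grips with 3 to 60 N. Pads are 16 mm wide; open, the fingers measure 119 mm over their backs; the gripper's body (75 mm by 177 mm) begins 78 mm behind the grasp point.
Start: joints at [1.244, 0.087, 1.371, -0, 1.684, -0.103], TCP at [0.122, 0.536, 0.206] pointing down, gripper open.
Joint ranges: [-3.1, 3.1], [-0.76, 2.03], [0.27, 2.55], [-1.08, 4.22], [0.17, 2.65], [-2.57, 2.57]. Speed limits (rad/s): [2.79, 2.79, 3.14, 3.14, 3.14, 3.14].

## Interface

Orientations are given as [roll, pitch, yaw] about the fixed x, y, z axes, in that order (R = Rz(yaw) Ry(pitch) Rx(roll)).
In Python, from bench import robot, cams gives the robot as it stands.
- The arm moves only by the tool step_arm, never from a script. Its argument "plan" is a list that holds one entry, the list of rows, each a list of 5 numbers: the shift along the world's x, y, z in mm, then the turn about the world's z in rad, then the opening in per cent of the stroke, from 0 (shut) to 100 (fully open). In form: [[[tx, ty, tz, turn, fingers], ...]]. A call has 1 to 8 rows; each row is the pose to reach, as a shift and turn from the pose commanded when the call began; what a row does not reach only later rows make up. A row lasts 1/12 s, in which the tool goes at most 41.7 mm and 7.16 degrees, less where a joint would pass 70% of its speed; a pose out of reach is approached as far as the arm can. A call with a gripper value outside its range is refused whole. The fingers move at their own pace and stop on an object; the grip force is fixed at half the most. Time passes only in rows, so rows that repeat a pose let the fingers close. It gives the time, the measured TCP pose, the force and the opening at its end, in the units of the state.
- robot.get_obs(): the state, without advancing time (a new reading comes with each control period).
- cams.snapshot(name): name is "scene" or "top"; returns a dict with "frame" (420x560x3 uint8, red, green, blue), "camera_matrix" (3x3 intrinsics, pixels), "k1" (the pictures are not rectified: a ray, as slopes to the right and down, at radius r is drawn at 1 + k1 r^2 times it, then the intrinsics apply), "origin" and "attitude" of the camera in the world. Camera axes: x right, y down, z forward; pixel columns grow to the right and rows downward; lengths in m; the calibration is good to about 2 mm. A picture is of the moment at which its call begins. There is no depth.
- robot.close_job(): hands the job in, once; it reports no verdict.
The state is a dict: "time": time; "joint_positions": joint angles; "qvel": joint speeds; "joint_torque": joint torques, N m; "tool_pos": TCP position; "ee_rot": TCP orientation; "wrist_force": force on the tool from outside, world axes, zero at the start; "wrist_torque": the same for the moment, N m; "width": finger opening in m.
Only numpy, scipy, OpenCV 4.12 (cv2) and the standard library are available. Lean on these libraries where they do the work, as an engineer would, in place of code of your own. Each camera call takes 0.05 s, during which the arm holds its last target. There are 200 camera calls.

## Task

On the bag-maker's cutting mat, two stands each hold a plywood pattern down with a spring finger. Lift the finger off the round-ended pattern by its knob and swing it back until it stays open by itself, then pick up that pattern and lay it flat in the shallow wooden tray without dropping it. Leave the finger open and the square-ended pattern where it is.

Things in the scene. Friction and masses are not known exactly. Their poses are not given: they have to be found in the camera images.
- round_knob (a point): Grip point on the black knob (16 mm dia, 36 tall, top 16 above) at the free end of the round pattern's finger. Finger down: 86 mm over table, axes z up, x to the hinge, y = hinge axis, which lies 68 mm along x, 24 below. Lift up and over the hinge: 5 N, past 0.85 rad it is over centre, and its spring opens it to 1.75 rad (z-axis tilt; open if over 1.2). Knob turns in the pads. Foot under knob.
- round_pattern: Pattern to take: loose plywood plate, half-round ends, 120 (x) x 50 (y) x 10 mm, 40-85 g. Origin: centre of underside, z up. Starts flat, underside 36 mm over table on a bed bar 30 mm wide; long edges overhang 10 mm, 24 mm above the stand's base (80 wide, 12 thick). Finger foot presses 20 mm from centre on the +x half; hinge and spring 63+ mm along +x, 88 mm high. Clear above with finger open.
- tray: Fixed empty shallow tray of dark wood, outside 200 (x) x 150 (y) x 20 mm high, walls and floor 5 mm thick (inside 190 x 140). Origin: centre of its underside on the table, z up; its floor is 5 mm above the table. Tray and the two stands sit side by side in any order.
- square_pattern: Pattern to leave alone: plywood plate with square ends, 120 (x) x 50 (y) x 10 mm, origin at the centre of its underside, held in the same way on the other, identical stand (base 200 x 80 mm, knob top 102 mm above the table).
Mind the look-alikes: they are no part of the job. What is shaped like the round_pattern but black, blue or yellow is not meant.

How it is judged:
By the outcome, as a careful person would: the job done as asked, in the order asked, and still so for the second after the job is handed in, with the robot touching nothing.
It also fails if it takes over 51 s, if anything falls off the work surface, if the arm or the gripper's body presses on something with over 40 N, if the wrist force passes 120 N, or if a joint passes its speed limit or range.

## Working session

There is one attempt and no reset: what is moved stays moved. The work goes in short steps, Python scripts to look and compute and a tool call to move; the robot and the scene stay as the last step left them, time stands still between calls to the robot, and variables do not carry over. Pictures are saved under pics/ and viewed, about 8 in all and at most 12, crops included, and the job is handed in when it is done.

Besides the shell and the picture viewer there is one more tool, called after "Emit:" as name(argument=value, ...), one argument or row to a line, values as JSON. step_arm: Moves the arm, as the interface text tells. Its arguments: {"type":"object","properties":{"plan":{"type":"array"}},"required":["plan"]}

```bash
mkdir -p pics; ls; cat > h.py <<'E'
import numpy as np, cv2
from bench import robot, cams
from scipy.spatial.transform import Rotation as R
def snap(n,fn=None):
    s=cams.snapshot(n)
    if fn: cv2.imwrite(fn,s["frame"][:,:,::-1])
    return s
def att(s):
    a=np.array(s["attitude"],float)
    return a if a.shape==(3,3) else (R.from_euler('xyz',a).as_matrix() if a.size==3 else R.from_quat(a).as_matrix())
def ray(s,u,v):
    K=np.array(s["camera_matrix"]);d=np.array([s["k1"],0,0,0.])
    p=cv2.undistortPoints(np.array([[[u,v]]],float),K,d)[0,0]
    return np.array(s["origin"]),att(s)@np.array([p[0],p[1],1])
def onz(s,u,v,z):
    o,d=ray(s,u,v);return o+d*(z-o[2])/d[2]
def proj(s,P):
    A=att(s);K=np.array(s["camera_matrix"])
    r=cv2.Rodrigues(A.T)[0];t=-A.T@np.array(s["origin"])
    return cv2.projectPoints(np.array(P,float).reshape(-1,1,3),r,t,K,np.array([s["k1"],0,0,0.]))[0].reshape(-1,2)
E
python3 - <<'E'
from h import *
for n in("scene","top"):
    s=snap(n,f"pics/{n}0.png");print({k:v for k,v in s.items() if k!="frame"})
print(robot.get_obs())
E
```

```text
pics
{'camera_matrix': array([[469.32881831,   0.        , 286.10074111],
       [  0.        , 469.32881831, 212.92689798],
       [  0.        ,   0.        ,   1.        ]]), 'k1': -0.03401846032272451, 'origin': array([1.28692828, 0.37246169, 0.9414906 ]), 'attitude': array([-2.36625715,  0.00616902,  1.85288945])}
{'camera_matrix': array([[451.9380509 ,   0.        , 284.15720615],
       [  0.        , 451.9380509 , 221.22522283],
       [  0.        ,   0.        ,   1.        ]]), 'k1': -0.1383632277218743, 'origin': array([0.35879201, 0.11968507, 1.3698037 ]), 'attitude': array([-3.03889996,  0.00772874, -1.58045074])}
{'time': 0.1, 'joint_positions': array([ 1.24395653e+00,  8.79020097e-02,  1.37204286e+00,  6.98035587e-06,
        1.68357149e+00, -1.03099827e-01]), 'qvel': array([ 0.00139959, -0.00097024, -0.00379226,  0.00074901,  0.00164699,
        0.0002301 ]), 'joint_torque': array([ 1.93870954e-03, -3.41253483e+01, -3.03299975e+01,  7.19950092e-02,
        3.04352771e-02, -1.08402871e-04]), 'tool_pos': array([0.12188568, 0.53585035, 0.20444034]), 'ee_rot': array([-3.13967987e+00, -2.04883297e-04,  2.91785327e+00]), 'wrist_force': array([-0.24833255, -0.14119897, -1.46715205]), 'wrist_torque': array([-0.03669669,  0.00735981, -0.01738925]), 'width': 0.09398683688814358}
```

View pics/top0.png

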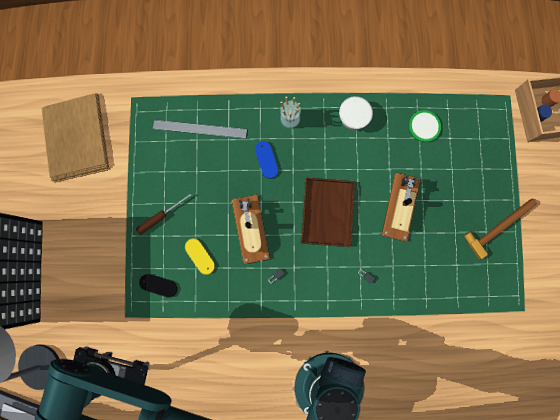

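View pics/scene0.png

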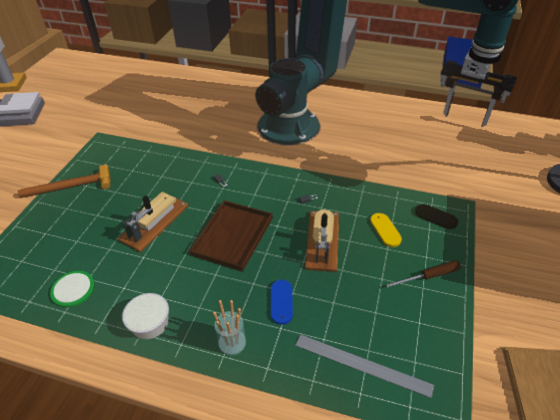

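The two candidates are the plywood plates on the stands at top (250,228) and (402,207). The left one looks round-ended. The black, blue and yellow plates are decoys. I'll confirm with an enlarged crop.

```bash
python3 - <<'E'
from h import *
t=cv2.imread("pics/top0.png");s=cv2.imread("pics/scene0.png")
f=lambda im,x,y,w,h,k:cv2.resize(im[y:y+h,x:x+w],None,fx=k,fy=k,interpolation=cv2.INTER_CUBIC)
a=np.hstack([f(t,225,185,50,85,5.5)[:460],f(t,375,165,50,85,5.5)[:460]])
b=f(s,290,195,65,85,3.5)
c=np.zeros((467,a.shape[1]+b.shape[1],3),np.uint8);c[:a.shape[0],:a.shape[1]]=a;c[:b.shape[0],a.shape[1]:]=b
cv2.imwrite("pics/crop.png",c);print(a.shape,b.shape)
E
```

```text
(460, 550, 3) (298, 228, 3)
```

View pics/crop.png

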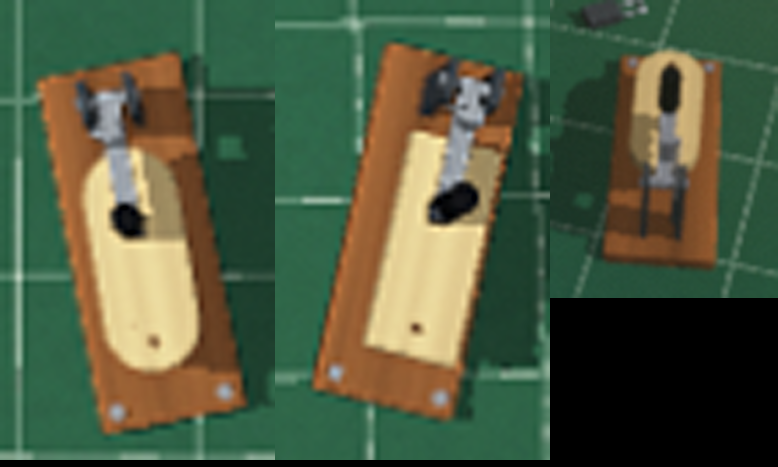

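The crop confirms it: the left plate at top (250,228) has half-round ends, and the plate at (402,207) is square. Next I'll measure the plate, the base, the knob and the tray.

```bash
python3 - <<'E'
from h import *
t=snap("top");s=snap("scene")
im=t["frame"];hsv=cv2.cvtColor(im,cv2.COLOR_RGB2HSV)
# plate
def rect(mask,z,name):
    n,l,st,c=cv2.connectedComponentsWithStats(mask)
    i=1+np.argmax(st[1:,4]);cn=cv2.findContours((l==i).astype(np.uint8),0,1)[0][0][:,0]
    P=np.array([onz(t,u,v,z)[:2] for u,v in cn.astype(float)],np.float32)*1000
    print(name,st[i],cv2.minAreaRect(P)); return P
roi=np.zeros(im.shape[:2],np.uint8);roi[185:272,225:275]=1
pm=((hsv[...,0]>12)&(hsv[...,0]<32)&(hsv[...,2]>100)&(hsv[...,1]<165)).astype(np.uint8)*roi
pm=cv2.morphologyEx(pm,cv2.MORPH_CLOSE,np.ones((7,7)))
rect(pm,.046,"plate")
roi2=np.zeros_like(roi);roi2[170:255,290:365]=1
tm=(((hsv[...,0]<20)|(hsv[...,0]>170))&(hsv[...,2]<140)).astype(np.uint8)*roi2
P=rect(tm,.020,"tray")
bm=(((hsv[...,0]<32)|(hsv[...,0]>170))).astype(np.uint8)*roi
bm=cv2.morphologyEx(bm,cv2.MORPH_CLOSE,np.ones((5,5)));rect(bm,.012,"base")
q=lambda x,y:(225+x/5.5-.4,185+y/5.5-.4)
for p in[(40,82),(180,55),(245,403),(107,433)]:print("basecorner",onz(t,*q(*p),.012)*1000)
for p in[(130,148),(158,372),(85,200),(200,320)]:print("plate pt",onz(t,*q(*p),.046)*1000)
print("knob@.102",onz(t,*q(128,220),.1)*1000)
# knob in scene: black pixels
g=s["frame"].max(2);m=np.zeros_like(g);m[205:245,310:340]=(g[205:245,310:340]<45)
n,l,st,c=cv2.connectedComponentsWithStats(m.astype(np.uint8));print("scene dark",st[1:],c[1:])
g=t["frame"].max(2);m=np.zeros_like(g);m[218:232,240:256]=(g[218:232,240:256]<45)
n,l,st,c=cv2.connectedComponentsWithStats(m.astype(np.uint8));print("top dark",st[1:],c[1:])
E
```

```text
plate [ 232  198   37   66 1127] ((474.6021728515625, 229.60198974609375), (194.01785278320312, 76.8992691040039), 10.715808868408203)
tray [ 301  178   54   69 3225] ((526.1048583984375, -3.1162948608398438), (149.14193725585938, 198.61141967773438), 84.99031066894531)
base [ 232  194   38   70 1708] ((477.8111572265625, 232.00604248046875), (200.1258544921875, 80.80583953857422), 10.58653450012207)
basecorner [566.95319505 287.38119797  12.        ]
basecorner [581.12522405 209.68936064  12.        ]
basecorner [388.79616744 174.91848945  12.        ]
basecorner [373.08402851 250.3819194   12.        ]
plate pt [525.29397582 234.49696479  46.        ]
plate pt [404.93590753 219.79211434  46.        ]
plate pt [497.44960341 258.73900653  46.        ]
plate pt [432.45586337 197.24980835  46.        ]
knob@.102 [481.22655753 230.89391775 100.        ]
scene dark [[322 214   5  13  50]] [[323.82 220.1 ]]
top dark [[246 222   5   6  25]] [[247.96 224.76]]
```

```bash
python3 - <<'E'
from h import *
t=snap("top");s=snap("scene")
o1,d1=ray(t,247.96,224.76)
o2,d2=ray(s,323.82,220.1)
A=np.stack([d1,-d2],1);k=np.linalg.lstsq(A,o2-o1,rcond=None)[0]
print(o1+k[0]*d1,o2+k[1]*d2)
print(onz(s,323.8,220.1,.086),onz(t,247.96,224.76,.09))
# predicted projections of knob axis for (484,231)
for p in[(484,231)]:
  P=[[p[0]/1e3,p[1]/1e3,z] for z in(.066,.102)]
  print(proj(t,P),proj(s,P))
E
```

```text
[0.48206989 0.23183014 0.08646477] [0.48195048 0.23232317 0.08649638]
[0.48149684 0.23219346 0.086     ] [0.4817303  0.23152121 0.09      ]
[[248.86011803 224.76308243]
 [247.77171586 223.55506412]] [[322.71690514 226.11767107]
 [323.43523251 216.27287253]]
```

Emit:
step_arm(
  plan=[
    [[40,-35,0,0.1,60],[80,-70,0,0.2,60],[120,-105,0,0.3,60],[160,-140,0,0.409,60],[200,-170,0,0.409,60],[240,-200,0,0.409,60],[280,-235,0,0.409,60],[320,-270,0,0.409,60]],
  ],
)

```text
time: 0.97
tool_pos: [0.3765, 0.3212, 0.2057]
ee_rot: [3.141, 0.001, -2.956]
wrist_force: [0.7, 0.7, 0.3]
width: 0.0567
```

Emit:
step_arm(
  plan=[
    [[0,0,0,0,60],[0,0,0,0,60],[0,0,0,0,60]],
  ],
)

```text
time: 1.22
tool_pos: [0.375, 0.3228, 0.2054]
ee_rot: [3.141, -0.001, -2.957]
wrist_force: [-0.5, -0.5, -0.4]
width: 0.0566
```

Emit:
step_arm(
  plan=[
    [[27,-23,0,0,60],[54,-46,0,0,60],[80,-70,0,0,60],[107,-91,0,0,60],[107,-91,-15,0,60],[107,-91,-30,0,60],[107,-91,-30,0,60],[107,-91,-30,0,60]],
  ],
)

```text
time: 1.88
tool_pos: [0.4808, 0.2329, 0.1747]
ee_rot: [3.142, -0.002, -2.954]
wrist_force: [0.0, 0.1, 0.4]
width: 0.0563
```

```bash
python3 - <<'E'
from h import *
print(robot.get_obs()["tool_pos"])
s=snap("scene")["frame"][140:270,250:410,::-1];t=snap("top")["frame"][160:290,180:320,::-1]
cv2.imwrite("pics/a.png",np.hstack([cv2.resize(s,None,fx=2.6,fy=2.6,interpolation=2),cv2.resize(t,None,fx=2.6,fy=2.6,interpolation=2)]))
E
```

```text
[0.48081324 0.23294099 0.17471146]
```

View pics/a.png

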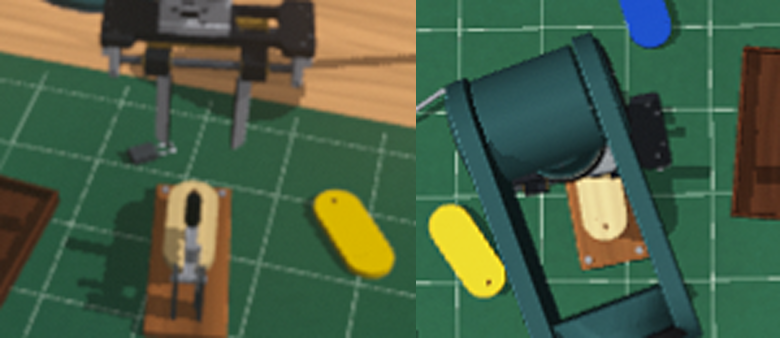

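The left crop shows the open fingers straddling the knob and in line with it.

Emit:
step_arm(
  plan=[
    [[1,-1,-30,0,60],[1,-1,-60,0,60],[1,-1,-85,0,60],[1,-1,-100,0,60],[1,-1,-107,0,60],[1,-1,-107,0,0],[1,-1,-107,0,0],[1,-1,-107,0,0]],
  ],
)

```text
time: 2.65
tool_pos: [0.4846, 0.2315, 0.0708]
ee_rot: [3.141, 0.004, -2.956]
wrist_force: [0.3, 0.5, -0.4]
width: 0.0398
```

Emit:
step_arm(
  plan=[
    [[0,0,0,0,0],[0,0,0,0,0],[0,0,0,0,0],[0,0,0,0,0]],
  ],
)

```text
time: 2.98
tool_pos: [0.4836, 0.2322, 0.0694]
ee_rot: [3.138, 0.002, -2.956]
wrist_force: [-1.3, 4.9, 1.5]
width: 0.0152
```

Emit:
step_arm(
  plan=[
    [[3,0.5,6.6,0,0],[6.5,1.2,12.9,0,0],[10.6,2,18.9,0,0],[15.4,2.9,24.3,0,0],[20.6,3.9,29.3,0,0],[26.3,4.9,33.7,0,0],[32.4,6.1,37.5,0,0],[38.9,7.3,40.7,0,0]],
  ],
)

```text
time: 3.65
tool_pos: [0.519, 0.2388, 0.1072]
ee_rot: [3.139, -0.008, -2.956]
wrist_force: [-4.7, 3.6, -2.2]
width: 0.015
```

Emit:
step_arm(
  plan=[
    [[6.7,1.3,2.5,0,0],[13.7,2.6,4.3,0,0],[20.7,3.9,5.4,0,0],[27.9,5.2,5.8,0,0],[35,6.6,5.4,0,0],[42,7.9,4.3,0,0],[49,9.2,2.6,0,0],[55.8,10.5,0,0,0]],
  ],
)

```text
time: 4.32
tool_pos: [0.5804, 0.2502, 0.1108]
ee_rot: [3.139, 0.006, -2.956]
wrist_force: [1.5, 5.9, 1.8]
width: 0.0144
```

```bash
python3 - <<'E'
from h import *
print(robot.get_obs()["tool_pos"],robot.get_obs()["wrist_force"])
s=snap("scene")["frame"][120:280,250:410,::-1]
cv2.imwrite("pics/b.png",cv2.resize(s,None,fx=3,fy=3,interpolation=2))
E
```

```text
[0.58036904 0.25019679 0.11080487] [1.47771426 5.88721196 1.81412904]
```

View pics/b.png

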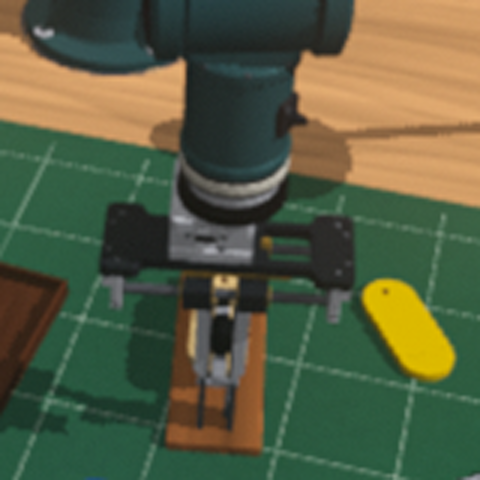

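The finger is held well past over-centre, so I'll release it and rise.

Emit:
step_arm(
  plan=[
    [[0,0,0,0,60],[0,0,0,0,60],[0,0,0,0,60],[0,0,0,0,60],[0,0,0,0,60],[0,0,20,0,60],[0,0,45,0,60],[0,0,70,0,60]],
  ],
)

```text
time: 5.03
tool_pos: [0.5773, 0.2479, 0.179]
ee_rot: [-3.141, -0.003, -2.957]
wrist_force: [1.1, 0.4, -1.0]
width: 0.056
```

Emit:
step_arm(
  plan=[
    [[-30,-5,5,0,90],[-60,-11,5,0,90],[-90,-17,5,0,90],[-118,-23,5,0,90],[-118,-23,5,0,90],[-118,-23,5,0,90]],
  ],
)

```text
time: 5.53
tool_pos: [0.4592, 0.2252, 0.1847]
ee_rot: [-3.141, 0.001, -2.956]
wrist_force: [-0.0, 0.3, -0.0]
width: 0.0844
```

```bash
python3 - <<'E'
from h import *
print(robot.get_obs()["tool_pos"],robot.get_obs()["wrist_force"])
s=snap("scene")["frame"][120:280,250:410,::-1]
cv2.imwrite("pics/c.png",cv2.resize(s,None,fx=3.5,fy=3.5,interpolation=2))
E
```

```text
[0.45918349 0.22515286 0.1847017 ] [-0.02418051  0.32761062 -0.00329125]
```

View pics/c.png

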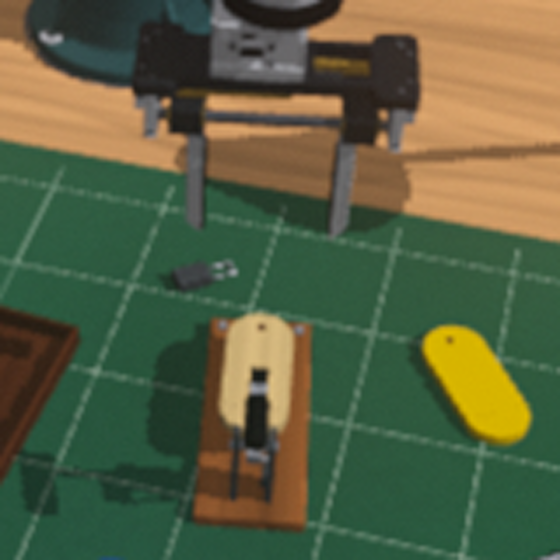

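```bash
python3 - <<'E'
from h import *
s=snap("scene")
H=np.array([549.3,244.0,62]);u=np.array([.983,.184,0]);z=np.array([0,0,1.])
for th in(0,1.6,1.75):
  g=H+72.1*(-np.cos(.339+th)*u+np.sin(.339+th)*z)
  ax=np.cos(th)*z+np.sin(th)*u
  print(th,proj(s,np.array([g-20*ax,g,g+16*ax])/1e3).round(1).tolist())
im=s["frame"];hsv=cv2.cvtColor(im,cv2.COLOR_RGB2HSV)
m=np.zeros(im.shape[:2],np.uint8);r=(slice(200,262),slice(300,345))
m[r]=((hsv[r][...,0]>14)&(hsv[r][...,0]<32)&(hsv[r][...,1]<150)&(hsv[r][...,2]>140))
n,l,st,c=cv2.connectedComponentsWithStats(m);i=1+np.argmax(st[1:,4]);print(st[i])
cn=cv2.findContours((l==i).astype(np.uint8),0,1)[0][0][:,0]
P=np.array([onz(s,*p,.046)[:2] for p in cn.astype(float)])*1000
a=P@u[:2];b=P@np.array([-.184,.983])
print("along",a.min(),a.max(),"lat by slice")
for k in range(420,560,15):
  q=b[abs(a-k)<8]
  if len(q):print(k,q.min().round(1),q.max().round(1))
E
```

```text
0 [[323.0, 225.7], [323.4, 220.3], [323.8, 215.9]]
1.6 [[323.1, 230.2], [322.7, 236.8], [322.4, 242.2]]
1.75 [[322.9, 233.9], [322.4, 241.3], [322.1, 247.3]]
[313 209  21  35 517]
along 436.5110462931416 555.8188357233787 lat by slice
435 128.4 155.3
450 115.7 163.7
465 113.4 164.1
480 114.0 164.5
495 114.8 164.9
510 113.2 165.2
525 114.0 163.2
540 114.8 163.5
555 120.8 161.2
```

The black knob now spans scene rows 226–248, which matches 1.75 rad, so the finger stays open. The plate centre is about (464, 228) mm, with top and scene views agreeing within 3 mm. I'll descend with the tips near the plate's underside, because the tray floor leaves no room below.

Emit:
step_arm(
  plan=[
    [[5,3,-35,0,85],[5,3,-70,0,85],[5,3,-105,0,85],[5,3,-130,0,85],[5,3,-143,0,85],[5,3,-147,0,85],[5,3,-147,0,85],[5,3,-147,0,85]],
  ],
)

```text
time: 6.3
tool_pos: [0.4663, 0.2288, 0.038]
ee_rot: [3.141, 0.001, -2.957]
wrist_force: [0.3, -0.7, 0.4]
width: 0.08
```

Emit:
step_arm(
  plan=[
    [[0,0,0,0,40],[0,0,0,0,40],[0,0,0,0,40],[0,0,0,0,40],[0,0,0,0,40],[0,0,0,0,40],[0,0,0,0,40]],
  ],
)

```text
time: 6.88
tool_pos: [0.4653, 0.2286, 0.0378]
ee_rot: [3.141, 0.001, -2.956]
wrist_force: [-0.4, 0.6, 2.7]
width: 0.049
```

Emit:
step_arm(
  plan=[
    [[0,0,0,0,0],[0,0,5,0,0],[0,0,15,0,0],[0,0,30,0,0],[0,0,50,0,0],[0,0,75,0,0],[0,0,100,0,0],[0,0,100,0,0]],
  ],
)

```text
time: 7.55
tool_pos: [0.4681, 0.2297, 0.1437]
ee_rot: [3.14, 0.011, -2.956]
wrist_force: [1.5, 0.9, 0.1]
width: 0.0498
```

```bash
python3 - <<'E'
from h import *
print(robot.get_obs()["tool_pos"],robot.get_obs()["width"])
s=snap("scene")["frame"][100:280,180:410,::-1]
cv2.imwrite("pics/d.png",cv2.resize(s,None,fx=3,fy=3,interpolation=2))
E
```

```text
[0.46805418 0.2296684  0.14373166] 0.04984243822087293
```

View pics/d.png

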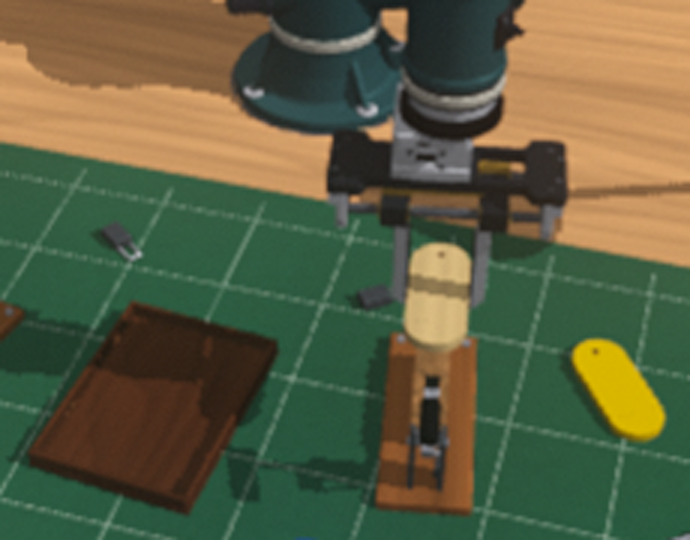

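The plate is held level at (440,295) in the crop and the finger is still open. I'll carry it to the tray.

Emit:
step_arm(
  plan=[
    [[5,-15,0,-0.03,0],[13,-45,0,-0.07,0],[22,-80,0,-0.11,0],[31,-115,0,-0.15,0],[41,-155,0,-0.19,0],[51,-190,0,-0.23,0],[58,-217,0,-0.26,0],[61,-232,0,-0.272,0]],
  ],
)

```text
time: 8.27
tool_pos: [0.5254, -0.0067, 0.135]
ee_rot: [-3.141, -0.003, 3.05]
wrist_force: [0.4, 0.5, -0.9]
width: 0.0496
```

Emit:
step_arm(
  plan=[
    [[0,0,0,0,0],[0,0,0,0,0],[0,0,0,0,0]],
  ],
)

```text
time: 8.52
tool_pos: [0.5251, -0.0027, 0.136]
ee_rot: [3.141, -0.002, 3.055]
wrist_force: [-0.3, -0.3, -1.2]
width: 0.0495
```

```bash
python3 - <<'E'
from h import *
o=robot.get_obs();print(o["tool_pos"],o["ee_rot"],o["width"])
s=snap("scene")["frame"][100:290,120:380,::-1]
cv2.imwrite("pics/e.png",cv2.resize(s,None,fx=3,fy=3,interpolation=2))
E
```

```text
[ 0.52510744 -0.00271068  0.13598123] [ 3.14073756e+00 -2.42829885e-03  3.05537257e+00] 0.04953506207844183
```

View pics/e.png

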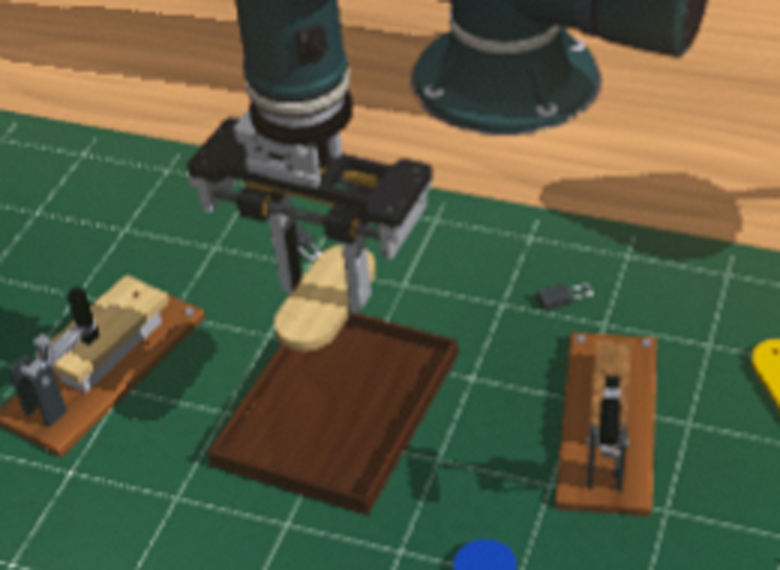

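Aligned above the tray. Lowering now.

Emit:
step_arm(
  plan=[
    [[0,0,-25,0,0],[0,0,-55,0,0],[0,0,-85,0,0],[0,0,-105,0,0],[0,0,-117,0,0],[0,0,-124,0,0],[0,0,-127,0,0],[0,0,-127,0,0]],
  ],
)

```text
time: 9.23
tool_pos: [0.5263, -0.0031, 0.0106]
ee_rot: [3.141, 0.001, 3.056]
wrist_force: [0.7, -0.7, -0.7]
width: 0.0497
```

Emit:
step_arm(
  plan=[
    [[0,0,0,0,0],[0,0,0,0,0],[0,0,0,0,0]],
  ],
)

```text
time: 9.48
tool_pos: [0.5271, -0.0036, 0.0116]
ee_rot: [3.142, 0.003, 3.055]
wrist_force: [-0.3, -0.6, -0.8]
width: 0.0494
```

Emit:
step_arm(
  plan=[
    [[0,0,-0.7,0,0],[0,0,-1.4,0,0],[0,0,-2,0,0],[0,0,-2,0,0]],
  ],
)

```text
time: 9.82
tool_pos: [0.5259, -0.0036, 0.0081]
ee_rot: [3.142, -0.0, 3.055]
wrist_force: [-0.7, -0.4, -0.8]
width: 0.0492
```

Emit:
step_arm(
  plan=[
    [[0,0,-0.7,0,0],[0,0,-1.4,0,0],[0,0,-1.4,0,0]],
  ],
)

```text
time: 10.07
tool_pos: [0.526, -0.0035, 0.0069]
ee_rot: [3.142, 0.0, 3.055]
wrist_force: [-0.4, 0.1, -0.3]
width: 0.0492
```

Emit:
step_arm(
  plan=[
    [[0,0,-0.5,0,0],[0,0,-1,0,0],[0,0,-1,0,0]],
  ],
)

```text
time: 10.32
tool_pos: [0.526, -0.0035, 0.0068]
ee_rot: [-3.142, 0.0, 3.055]
wrist_force: [-3.4, 0.5, 6.3]
width: 0.0496
```

Contact shows as about 6 N upward, so the plate is on the floor. I'll release it and rise.

Emit:
step_arm(
  plan=[
    [[0,0,0,0,68],[0,0,0,0,68],[0,0,0,0,68],[0,0,0,0,68],[0,0,5,0,68],[0,0,25,0,68],[0,0,60,0,68],[0,0,100,0,68]],
  ],
)

```text
time: 10.98
tool_pos: [0.5239, -0.0033, 0.1045]
ee_rot: [3.141, -0.006, 3.055]
wrist_force: [0.4, -0.2, 0.3]
width: 0.0635
```

Emit:
step_arm(
  plan=[
    [[-30,0,30,0,68],[-60,0,60,0,68],[-90,0,70,0,68],[-120,0,70,0,68],[-150,0,70,0,68],[-150,0,70,0,68]],
  ],
)

```text
time: 11.48
tool_pos: [0.3723, -0.0032, 0.1766]
ee_rot: [-3.141, 0.0, 3.055]
wrist_force: [0.3, 1.0, 0.1]
width: 0.064
```

```bash
python3 - <<'E'
from h import *
o=robot.get_obs();print(o["tool_pos"],o["wrist_force"],o["width"],o["time"])
s=snap("scene")["frame"][100:290,110:370,::-1]
cv2.imwrite("pics/f.png",cv2.resize(s,None,fx=3,fy=3,interpolation=2))
E
```

```text
[ 0.37232062 -0.00321312  0.17655001] [0.31150414 1.02396747 0.05615899] 0.06397852861894016 11.4833
```

View pics/f.png

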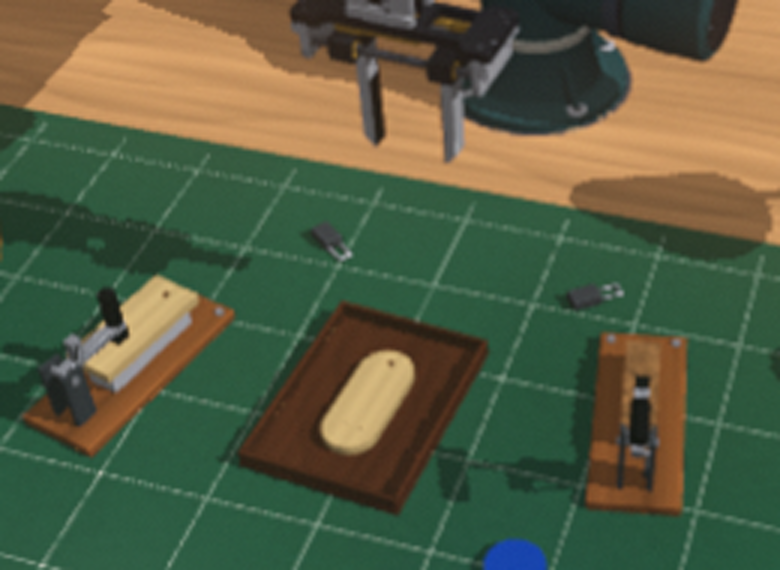

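The pattern lies flat in the middle of the tray at (368,402). The finger is open at (638,410), and the square pattern at (145,330) is untouched. Handing in.

```bash
python3 -c "
from bench import robot
print(robot.close_job())"
```

```text
the job is handed in; nothing more can be done
None
```

The job is done and handed in at about 11.5 s of the 51 s allowed.

- **Finger:** I gripped the round pattern's finger by its knob and swung it over the hinge to about 1.6 rad. After release it stayed open at about 1.75 rad, judged from the camera.
- **Pattern:** I gripped the plate by its long edges, with the gripper reading about 49 mm. I lowered it into the tray until about 6 N of contact showed, then let go.

In the last picture the round pattern lies flat in the middle of the tray. The finger is still open, the square pattern is still clamped in place, and the gripper touches nothing. The only disagreement was about 3 mm between the two cameras on the plate's position, which did not affect the grasp. No check failed.

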